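Sound the dry-block wells and leave the depth rod in the deepest

ROBOT

A 6-joint arm with a two-finger parallel gripper is mounted at the origin on the work surface; the furniture and walls round the work are solid. World frame = base frame: x ahead of the robot, y to its left, z up, the work surface at z = 0. Lengths are in m, angles in rad, forces in N, time in s.
With the tool pointing down it reaches from about 0.3 to 0.875 m from the base axis. Payload 6.4 kg.
Tool frame: the origin (TCP) lies at the centre of the arm's flange, where the gripper is bolted on; the fingertips stand 173 mm ahead of it and the grasp point (between the pads) lies 155 mm ahead of it; z points along the fingers, x is the direction in which the jaws open and shut, and the axes are right-handed (so a half turn about z gives the same grasp; the last joint's range is limited). The gripper opens to 85 mm and grips with 20 to 120 N. Pads are 22 mm wide; open, the fingers measure 114 mm over their backs; the gripper's body (76 mm by 85 mm) begins 54 mm behind the grasp point. The pads swing forward as they close: fully open they stand 13 mm farther back than shut.
Start: joints at [-1.315, 0.181, 1.607, -0, 1.354, -0.206], TCP at [0.256, -0.515, 0.405] pointing down, gripper open.
Joint ranges: [-2.99, 2.99], [-0.89, 2.07], [0.3, 2.58], [-1.14, 4.28], [0, 2.63], [-3.12, 3.12]. Speed limits (rad/s): [2.57, 2.57, 3.01, 3.14, 3.14, 3.14].

INTERFACE

Orientations are given as a unit quaternion [w, x, y, z].
In Python, from bench import ctrl gives the robot as it stands. The module is installed in compiled form; this text tells all that it offers.
- The arm moves only by the tool move_arm, never from a script. Its argument "moves" is a list of rows, each an object of numbers: "gripper": the opening in per cent of the stroke, from 0 (shut) to 100 (fully open); "x", "y", "z": the shift along the tool's x, y, z in cm; "roll": the turn about the tool's z in degrees. In form: [{"gripper": .., "x": .., "y": .., "z": .., "roll": ..}, ...]. A call has 1 to 5 rows; each row shifts and turns the commanded pose from where the row before left it, along the tool's axes as they then stand; what a row does not reach is not made up. A row lasts 1/8 s, in which the tool goes at most 62.5 mm and 10.7 degrees, less where a joint would pass 70% of its speed; a pose out of reach is approached as far as the arm can. A call is refused whole if a number of a shift passes 6.25 or a number of a turn 10.7, either way. A call with a gripper value outside its range is refused whole. The fingers move at their own pace and stop on an object; the grip force is fixed at half the most. Time passes only in rows, so rows that do not move let the fingers close. It gives the time, the measured TCP pose, the force and the opening at its end, in the units of the state.
- ctrl.get_obs(): the state, without advancing time (a new reading comes with each control period).
- ctrl.camera(name): name is "side" or "top"; returns a dict with "img" (420x560x3 uint8, red, green, blue), "fx", "fy", "cx", "cy" (pixels), "world_from_camera" (4x4, takes a point from camera to world coordinates). Camera axes: x right, y up, looking along -z (the intrinsics and any distortion apply to the point x, -y, -z); pixel columns grow to the right and rows downward; lengths in m; the calibration is good to about 2 mm. A picture is of the moment at which its call begins. There is no depth.
- ctrl.hand_in(): hands the job in, once; it reports no verdict.
The state is a dict: "time_s": time; "q": joint angles; "dq": joint speeds; "joint_efforts": joint torques, N m; "eef_pos": TCP position; "eef_rot": TCP orientation; "wrist_force": force on the tool from outside, world axes, zero at the start; "torque": the same for the moment, N m; "opening": opening from 0.0 (shut) to 1.0 (fully open).
Only numpy, scipy, OpenCV 4.12 (cv2) and the standard library are available. Lean on these libraries where they do the work, as an engineer would, in place of code of your own. Each camera call takes 0.05 s, during which the arm holds its last target. There are 200 camera calls.

TASK

Take the depth rod from its stand and sound the three wells of the dry-block one after the other, from the robot's left to its right: lower the rod gently into each until you feel it bottom, and note how far it went in. Then leave the rod standing released, on the bottom of the deepest well. Never force the rod or let it drop, and leave the things standing around undisturbed.

Things in the scene. Friction and masses are not known exactly. Their poses are not given: they have to be found in the camera images.
- rod_grip (a point): Depth rod, loose, 0.08 kg, round, 126 mm long: steel shaft, dark flange, grey grooved handle 18 mm wide and 42 mm long. It starts hanging upright in its stand, the flange on the stand's top. This point is on its axis in the handle, 106 mm above the tip, 20 mm below the handle's top; z points from tip to handle.
- rod_tip (a point): The lower end of the depth rod, on its axis; z points to the handle. The shaft is 10 mm wide and 80 mm long, tapered over its last 6 mm to 4 mm; above it sits the flange, 24 mm wide and 4 mm thick.
- depth_rod: The whole depth rod; its origin is the lower end, z points to the handle.
- rod_stand: Stand of the depth rod, fixed, in the right part of the work area: an upright grey plastic block 42x42 mm on a 66x66 mm foot, 94 mm high, with one hole 12.5 mm wide and 82 mm deep in its top, out of which the rod is pulled straight up. Origin: centre of its underside.
- dry_block: Dry-block, fixed: an aluminium block 56x160 mm on a grey base plate 100x200 mm; its flat top, with the three wells in a row, is 92 mm above the worktop. Origin: centre of its underside; its y axis runs along the row of wells, towards the robot's left.
- well_1 (a point): Centre of the mouth of the left well (robot's left, +y), at the level of the block's top; z up. The three wells look alike from above: 12.5 mm wide with a 2 mm chamfer, 50 mm apart. How deep each goes is unknown and changes every time: somewhere from 25 to 60 mm, the three differing by 6 mm or more.
- well_2 (a point): Centre of the mouth of the middle well, at the level of the block's top; z up. The bottom of every well is a springy rubber buffer, which gives about 1 mm for each 3 N and stops hard after 8 mm.
- well_3 (a point): Centre of the mouth of the right well, at the level of the block's top; z up.
- scint_vial: Bystander: small capped glass vial, 27 mm wide, 60 mm high, between block and stand, towards the wall; origin at the centre of its underside.
- petri_dish: Bystander: flat round clear dish, 63 mm wide, 16 mm high, between block and stand, towards the robot; origin at the centre of its underside.

How it is judged:
On the way, in this order (a step that is already met when the one before it is completed fails the run):
1. the rod has been lowered into the left well until it presses on the bottom (more than 1 N) (horizontal distance between rod_tip and well_1 below 0.006 m and z of rod_tip in the frame of well_1 below -0.02 m and (contact force between depth_rod and buffer_a above 1 N or contact force between depth_rod and buffer_b above 1 N or contact force between depth_rod and buffer_c above 1 N)), for 0.1 s.
2. the rod has been lowered into the middle well until it presses on the bottom (more than 1 N) (horizontal distance between rod_tip and well_2 below 0.006 m and z of rod_tip in the frame of well_2 below -0.02 m and (contact force between depth_rod and buffer_a above 1 N or contact force between depth_rod and buffer_b above 1 N or contact force between depth_rod and buffer_c above 1 N)), for 0.1 s.
3. the rod has been lowered into the right well until it presses on the bottom (more than 1 N) (horizontal distance between rod_tip and well_3 below 0.006 m and z of rod_tip in the frame of well_3 below -0.02 m and (contact force between depth_rod and buffer_a above 1 N or contact force between depth_rod and buffer_b above 1 N or contact force between depth_rod and buffer_c above 1 N)), for 0.1 s.
At the end, for the whole second after the job is handed in: The rod stands released and at rest in the deepest well, on its bottom (tip more than 49 mm below the block's top, within 6 mm of the well's axis, tilted less than 0.15 rad); only the deepest well lets it go that far (((horizontal distance between rod_tip and well_1 below 0.006 m and z of rod_tip in the frame of well_1 below -0.049 m) or (horizontal distance between rod_tip and well_2 below 0.006 m and z of rod_tip in the frame of well_2 below -0.049 m) or (horizontal distance between rod_tip and well_3 below 0.006 m and z of rod_tip in the frame of well_3 below -0.049 m)) and angle between depth_rod's own z axis and vertical below 0.15 rad and linear speed of depth_rod below 0.02 m/s and contact force between depth_rod and the fingers below 0.1 N); the robot touches nothing.
It fails at once if the rod presses on the bottom of a well with more than 20 N (contact force between depth_rod and buffer_a above 20 N or contact force between depth_rod and buffer_b above 20 N or contact force between depth_rod and buffer_c above 20 N).
It fails at once if the rod presses on the metal block with more than 30 N (contact force between depth_rod and dry_block above 30 N).
It fails at once if the rod drops or rushes inside a well (faster than 0.6 m/s) (((horizontal distance between rod_tip and well_1 below 0.006 m and z of rod_tip in the frame of well_1 below -0.008 m) or (horizontal distance between rod_tip and well_2 below 0.006 m and z of rod_tip in the frame of well_2 below -0.008 m) or (horizontal distance between rod_tip and well_3 below 0.006 m and z of rod_tip in the frame of well_3 below -0.008 m)) and linear speed of depth_rod above 0.6 m/s).
It fails at once if a bystander (vial, dish, spanner, small beaker, marker or weighing boat) is moved more than 20 mm (distance of any of scint_vial, petri_dish, spanner, small_beaker, marker, weigh_boat from where it was at the start of the episode above 0.02 m).
It also fails if it takes over 58 s, if anything falls off the work surface, if the arm or the gripper's body presses on something with over 40 N, if the wrist force passes 120 N, or if a joint passes its speed limit or range.

## Working session

There is one attempt and no reset: what is moved stays moved. The work goes in short steps, Python scripts to look and compute and a tool call to move; the robot and the scene stay as the last step left them, time stands still between calls to the robot, and variables do not carry over. Pictures are saved under pics/ and viewed, about 8 in all and at most 12, crops included, and the job is handed in when it is done.

Besides the shell and the picture viewer there is one more tool, called after "Call:" as name([rows], argument=value, ...), one row to a line, values as JSON. move_arm: Moves the arm, as the interface text tells. Its arguments: {"type":"object","properties":{"moves":{"type":"array","items":{"type":"object","properties":{"gripper":{"type":"number"},"x":{"type":"number"},"y":{"type":"number"},"z":{"type":"number"},"roll":{"type":"number"}}}}},"required":["moves"]}

```bash
mkdir -p pics; cat > h.py <<'E'
import numpy as np, cv2
from bench import ctrl
def shot(cam,name):
    c=ctrl.camera(cam); cv2.imwrite(f"pics/{name}.png",c["img"][:,:,::-1]); np.savez(f"pics/{name}.npz",**c); return c
def ray(c,u,v):
    T=np.array(c["world_from_camera"]); d=np.array([(u-c["cx"])/c["fx"],-(v-c["cy"])/c["fy"],-1.]); return T[:3,3],T[:3,:3]@d
def onz(c,u,v,z):
    o,d=ray(c,u,v); return o+d*(z-o[2])/d[2]
def proj(c,p):
    T=np.array(c["world_from_camera"]); q=T[:3,:3].T@(np.array(p)-T[:3,3]); return c["cx"]+c["fx"]*q[0]/-q[2], c["cy"]-c["fy"]*q[1]/-q[2]
def st():
    o=ctrl.get_obs(); np.set_printoptions(precision=4,suppress=True)
    for k in ("time_s","eef_pos","eef_rot","wrist_force","opening"): print(k,np.array(o[k]))
E
python3 - <<'E'
from h import *
for n in("top","side"):
    c=shot(n,n+"0"); print(n,c["fx"],c["cx"],c["cy"],[k for k in c]); print(np.array(c["world_from_camera"]))
st()
E
```

```text
top 513.4597571031309 286.60548782370324 206.75983834766285 ['img', 'fx', 'fy', 'cx', 'cy', 'world_from_camera']
[[ 0.01670753  0.99758812 -0.06737065  0.40938931]
 [-0.99977271  0.01756056  0.01208943 -0.01569356]
 [ 0.01324334  0.06715335  0.99765477  1.09595703]
 [ 0.          0.          0.          1.        ]]
side 543.8565049671527 272.96903205983034 211.28888148869214 ['img', 'fx', 'fy', 'cx', 'cy', 'world_from_camera']
[[ 0.56686978  0.39657237 -0.72207271 -0.37702045]
 [-0.8235867   0.25252399 -0.50787458 -0.62446688]
 [-0.01906834  0.88258823  0.46975995  0.63998361]
 [ 0.          0.          0.          1.        ]]
time_s 0.1
eef_pos [ 0.2562 -0.5145  0.4039]
eef_rot [-0.0006  0.8502 -0.5265 -0.0006]
wrist_force [-0.4529 -0.2032 -0.466 ]
opening 1.000954947305027
```

View pics/top0.png

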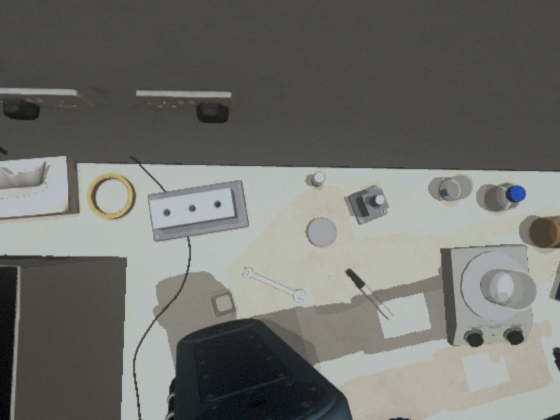

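View pics/side0.png

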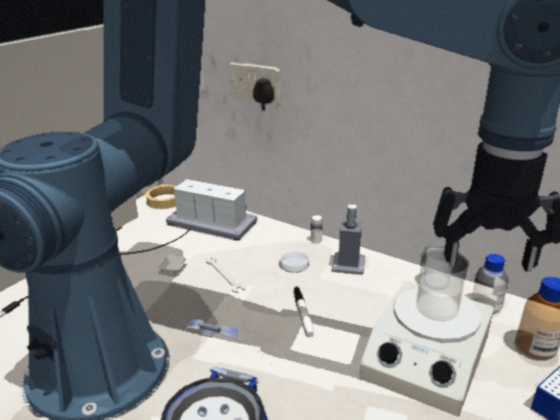

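Top view: the wells are at about (167,212), (192,208) and (218,204), the stand at (367,205) and the rod top at (379,200). The dish is at (321,232) and the vial at (318,178). In the side view the rod handle is at about (351,215). Next I'll measure these precisely.

```bash
python3 - <<'E'
from h import *
c=dict(np.load("pics/top0.npz")); g=cv2.cvtColor(c["img"],cv2.COLOR_RGB2GRAY)
W=[]
for u,v in((167,212),(192,208),(218,204)):
    w=g[v-8:v+9,u-8:u+9].astype(float); m=np.clip(130-w,0,None); yy,xx=np.mgrid[-8:9,-8:9]; m[(xx**2+yy**2)>49]=0
    uu,vv=u+(m*xx).sum()/m.sum(),v+(m*yy).sum()/m.sum(); p=onz(c,uu,vv,.092); W.append(p); print("well",uu,vv,p)
print(np.linalg.norm(np.diff(W,axis=0),axis=1),np.degrees(np.arctan2(*(W[0]-W[2])[:2])))
a=cv2.resize(c["img"][180:240,335:405],None,fx=8,fy=8,interpolation=cv2.INTER_CUBIC)[:,:,::-1]
s=dict(np.load("pics/side0.npz")); b=cv2.resize(s["img"][195:275,320:380],None,fx=6,fy=6,interpolation=cv2.INTER_CUBIC)[:,:,::-1]
b=b[:480]; b=b[:, :240*2][:, :360]; b=np.vstack([b,np.zeros((480-b.shape[0],b.shape[1],3),np.uint8)]) if b.shape[0]<480 else b
a=cv2.resize(a,(440,480)); a=cv2.resize(c["img"][180:240,345:400],None,fx=8,fy=8,interpolation=cv2.INTER_CUBIC)[:,:,::-1]
cv2.imwrite("pics/crop.png",np.hstack([a,b]))
print("side proj wells",[proj(s,p) for p in W])
for n,(u,v),z in(("dish",(321,232),.016),("vial",(318,178),.06),("rodtop",(379,200),.14)): print(n,onz(c,u,v,z))
E
```

```text
well 166.67883211678833 212.2344890510949 [0.46235261 0.20609327 0.092     ]
well 191.98085688240656 207.98176845943482 [0.47153605 0.15705862 0.092     ]
well 217.35055865921788 203.9308659217877 [0.48034814 0.10776292 0.092     ]
[0.04988719 0.05007714] -10.370987422526195
side proj wells [(np.float64(189.2857150162913), np.float64(186.33940189720494)), (np.float64(207.64745928878068), np.float64(189.7312819030862)), (np.float64(226.53360509976216), np.float64(193.30949996193723))]
dish [ 0.43039447 -0.10200129  0.016     ]
vial [ 0.53902321 -0.09104711  0.06      ]
rodtop [ 0.48967244 -0.20004477  0.14      ]
```

View pics/crop.png

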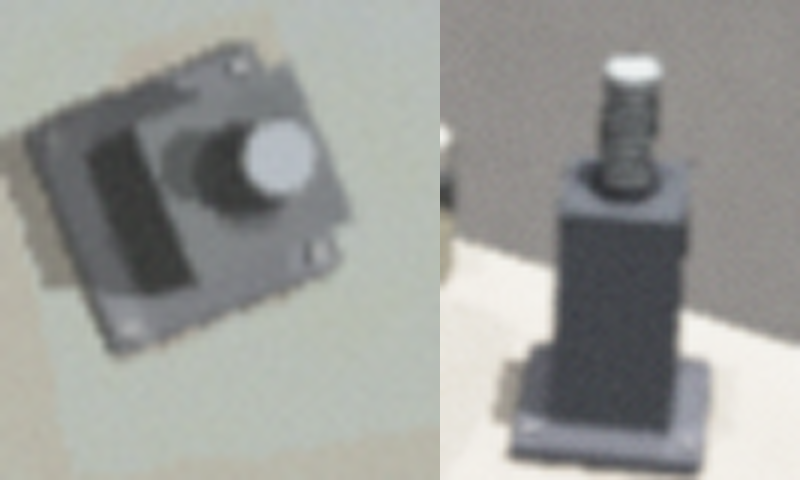

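The well pitch comes out at 49.9 and 50.1 mm, which matches 50. The crop puts the handle top at (379.4,199.1) in the top view and (351.7,205.8) in the side view. Now I'll triangulate it and plan the approach.

```bash
cat >> h.py <<'E'
from scipy.spatial.transform import Rotation as Ro
def go(target):
    o=ctrl.get_obs(); w,x,y,z=o["eef_rot"]; R=Ro.from_quat([x,y,z,w]).as_matrix()
    d=R.T@(np.array(target)-np.array(o["eef_pos"])); print("tool shift cm",d*100,"yaw",np.degrees(np.arctan2(R[1,0],R[0,0]))," tilt",R[:2,2])
E
python3 - <<'E'
from h import *
c=dict(np.load("pics/top0.npz"));s=dict(np.load("pics/side0.npz"))
o1,d1=ray(c,379.4,199.1);o2,d2=ray(s,351.7,205.8)
A=np.stack([d1,-d2],1);t=np.linalg.lstsq(A,o2-o1,rcond=None)[0];print(o1+d1*t[0],o2+d2*t[1]); p=onz(c,379.4,199.1,.14);print(p)
# wells in side view
g=cv2.cvtColor(s["img"],cv2.COLOR_RGB2GRAY)
for u,v in((189,186),(208,190),(226,193)):
    w=g[v-5:v+6,u-8:u+9].astype(float); m=np.clip(w.mean()-25-w,0,None);yy,xx=np.mgrid[-5:6,-8:9]; print(onz(s,u+(m*xx).sum()/m.sum(),v+(m*yy).sum()/m.sum(),.092))
go([p[0],p[1],.36])
E
```

```text
[ 0.4913555  -0.2007403   0.14024507] [ 0.49297419 -0.20332629  0.1408846 ]
[ 0.49137652 -0.20078776  0.14      ]
[0.44889442 0.21265702 0.092     ]
[0.44762121 0.14998824 0.092     ]
[0.46078906 0.10568343 0.092     ]
tool shift cm [-17.60235997 -35.03550223   4.42739716] yaw -63.541651233406206  tilt [-0.00036071  0.00154641]
```

Call:
move_arm([
  {"x": -2.2,"y": -4.38,"gripper": 100},
  {"x": -2.2,"y": -4.38,"z": 1},
  {"x": -2.2,"y": -4.38,"z": 1},
  {"x": -2.2,"y": -4.38,"z": 1},
])

```text
validation failed for argument at $.mo...
```

Call:
move_arm([
  {"x": -2.2,"y": -4.38,"z": 1},
  {"x": -2.2,"y": -4.38},
  {"x": -2.2,"y": -4.38},
  {"x": -2.2,"y": -4.38},
  {},
])

```text
validation failed for argument at $.mo...
```

```bash
python3 - <<'E'
from h import *
c=shot("top","top1");s=shot("side","side1"); st()
cv2.imwrite("pics/c1.png",np.hstack([cv2.resize(x["img"][r:r+130,l:l+130],None,fx=3,fy=3)[:,:,::-1] for x,r,l in((c,120,300),(s,130,280))]))
go([.4915,-.202,.277])
E
```

```text
time_s 0.2
eef_pos [ 0.2562 -0.5146  0.4041]
eef_rot [-0.0004  0.8502 -0.5265 -0.0004]
wrist_force [0.4272 0.317  1.1391]
opening 1.0029218657957042
tool shift cm [-17.4903 -34.9928  12.7396] yaw -63.541664933919805  tilt [-0.0003  0.001 ]
```

View pics/c1.png

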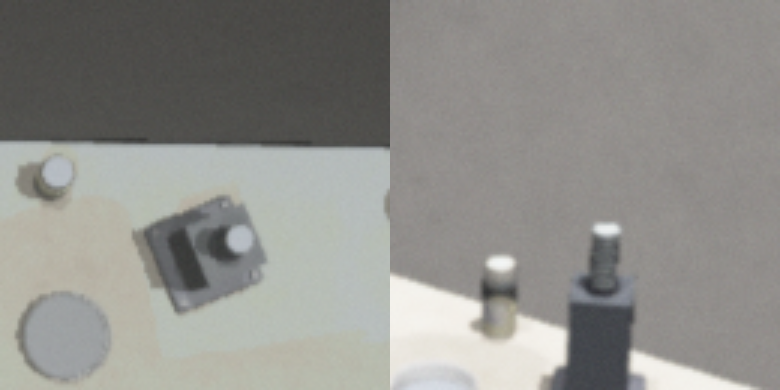

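Both calls were refused and the arm did not move. Every key probably has to be present in each row, so I'll send full rows.

Call:
move_arm([
  {"gripper": 100,"x": -2.2,"y": -4.38,"z": 0,"roll": 0},
  {"gripper": 100,"x": -2.2,"y": -4.38,"z": 1,"roll": 0},
  {"gripper": 100,"x": -2.2,"y": -4.38,"z": 1,"roll": 0},
  {"gripper": 100,"x": -2.2,"y": -4.38,"z": 1,"roll": 0},
  {"gripper": 100,"x": -2.2,"y": -4.38,"z": 1,"roll": 0},
])

```text
time_s: 0.82
eef_pos: [0.404, -0.3173, 0.3644]
eef_rot: [0.0, 0.85, -0.527, 0.0]
wrist_force: [0.5, -0.4, -0.1]
opening: 1.001
```

Call:
move_arm([
  {"gripper": 100,"x": -2.2,"y": -4.38,"z": 0,"roll": 0},
  {"gripper": 100,"x": -2.2,"y": -4.38,"z": 0,"roll": 0},
  {"gripper": 100,"x": -2.1,"y": -4.38,"z": 0,"roll": 0},
  {"gripper": 100,"x": 0,"y": 0,"z": 0,"roll": 0},
])

```text
time_s: 1.32
eef_pos: [0.4932, -0.1994, 0.3645]
eef_rot: [-0.0, 0.851, -0.525, -0.0]
wrist_force: [-0.7, 0.2, -0.2]
opening: 1.0
```

```bash
python3 - <<'E'
from h import *
c=shot("top","top1");s=shot("side","side1"); st()
cv2.imwrite("pics/c2.png",np.hstack([cv2.resize(x["img"][r:r+130,l:l+130],None,fx=3,fy=3)[:,:,::-1] for x,r,l in((c,120,300),(s,130,280))]))
go([.4915,-.202,.277])
E
```

```text
time_s 1.425
eef_pos [ 0.4919 -0.2017  0.3644]
eef_rot [ 0.0002  0.8506 -0.5259 -0.0002]
wrist_force [ 0.0527 -0.2686  0.9119]
opening 1.0020766500340554
tool shift cm [0.0076 0.0453 8.744 ] yaw -63.45418980933725  tilt [-0.0007 -0.0001]
```

View pics/c2.png

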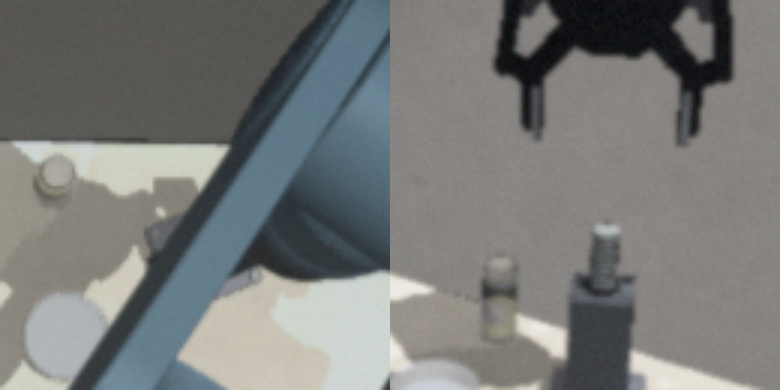

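The fingers straddle the rod in the side view, with the finger midpoint at about column 610 and the rod at about 606. I'll descend and close.

Call:
move_arm([
  {"gripper": 100,"x": 0,"y": 0,"z": 2.5,"roll": 0},
  {"gripper": 100,"x": 0,"y": 0,"z": 2.5,"roll": 0},
  {"gripper": 100,"x": 0,"y": 0,"z": 2.0,"roll": 0},
  {"gripper": 100,"x": 0,"y": 0,"z": 1.6,"roll": 0},
  {"gripper": 60,"x": 0,"y": 0,"z": 0,"roll": 0},
])

```text
time_s: 2.05
eef_pos: [0.4911, -0.2025, 0.2775]
eef_rot: [-0.0, 0.85, -0.527, -0.001]
wrist_force: [0.5, -0.3, 0.9]
opening: 0.821
```

Call:
move_arm([
  {"gripper": 40,"x": 0,"y": 0,"z": 0,"roll": 0},
  {"gripper": 25,"x": 0,"y": 0,"z": 0,"roll": 0},
  {"gripper": 0,"x": 0,"y": 0,"z": 0,"roll": 0},
  {"gripper": 0,"x": 0,"y": 0,"z": 0,"roll": 0},
  {"gripper": 0,"x": 0,"y": 0,"z": 0,"roll": 0},
])

```text
time_s: 2.68
eef_pos: [0.4923, -0.2021, 0.2796]
eef_rot: [0.0, 0.85, -0.526, 0.001]
wrist_force: [-1.6, 0.3, 5.5]
opening: 0.195
```

Call:
move_arm([
  {"gripper": 0,"x": 0,"y": 0,"z": 0,"roll": 0},
  {"gripper": 0,"x": 0,"y": 0,"z": 0,"roll": 0},
])

```text
time_s: 2.92
eef_pos: [0.4923, -0.2021, 0.2796]
eef_rot: [0.0, 0.85, -0.526, 0.001]
wrist_force: [-1.9, -0.5, 5.6]
opening: 0.199
```

Gripped: the opening of 0.199 is 17 mm. I'll lift straight up.

Call:
move_arm([
  {"gripper": 0,"x": 0,"y": 0,"z": -1,"roll": 0},
  {"gripper": 0,"x": 0,"y": 0,"z": -2,"roll": 0},
  {"gripper": 0,"x": 0,"y": 0,"z": -3,"roll": 0},
  {"gripper": 0,"x": 0,"y": 0,"z": -3,"roll": 0},
  {"gripper": 0,"x": 0,"y": 0,"z": -2,"roll": 0},
])

```text
time_s: 3.55
eef_pos: [0.492, -0.2019, 0.3906]
eef_rot: [0.0, 0.85, -0.526, 0.001]
wrist_force: [0.4, 0.3, -0.4]
opening: 0.19
```

Call:
move_arm([
  {"gripper": 0,"x": 0,"y": 0,"z": 0,"roll": 0},
])

```text
time_s: 3.68
eef_pos: [0.4923, -0.2022, 0.3907]
eef_rot: [0.0, 0.85, -0.526, 0.002]
wrist_force: [-0.2, -0.1, -1.0]
opening: 0.189
```

```bash
python3 - <<'E'
from h import *
s=shot("side","side2"); st()
cv2.imwrite("pics/c3.png",cv2.resize(s["img"][80:280,270:450],None,fx=3,fy=3)[:,:,::-1])
go([.4633,.2048,.389])
E
```

```text
time_s 3.725
eef_pos [ 0.4919 -0.2019  0.3891]
eef_rot [ 0.      0.8502 -0.5265  0.0006]
wrist_force [-0.0366  0.2645 -2.0486]
opening 0.19213593401164306
tool shift cm [-37.6862 -15.5636  -0.0223] yaw -63.53411296593725  tilt [ 0.001  -0.0007]
```

View pics/c3.png

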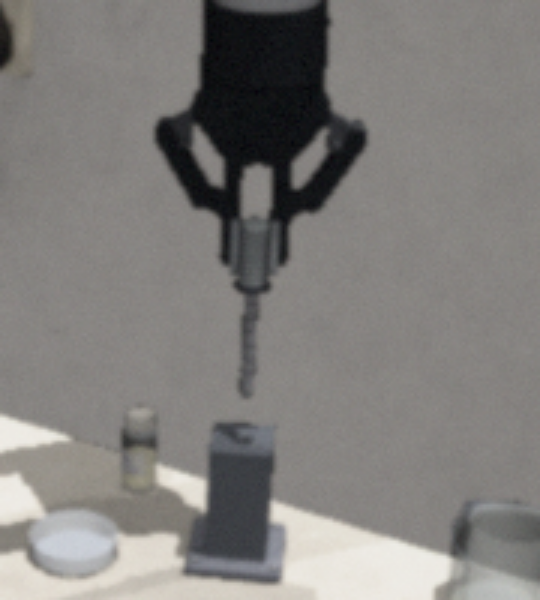

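```bash
python3 - <<'E'
from h import *
s=dict(np.load("pics/side2.npz"))
for z in(.125,.251): print(proj(s,[.4919,-.2019,z]),proj(s,[.491,-.2045,z]))
E
```

```text
(np.float64(350.41881549013925), np.float64(212.9046448165711)) (np.float64(351.3797453901082), np.float64(213.41700952700802))
(np.float64(353.6171705511536), np.float64(153.97931706607596)) (np.float64(354.63987153251463), np.float64(154.40781717731122))
```

The rod is vertical: the tip and the handle top both land within about 1.5 px of prediction. Next is the traverse to well 1.

Call:
move_arm([
  {"gripper": 0,"x": -3,"y": -1.2,"z": 0,"roll": 0},
  {"gripper": 0,"x": -5,"y": -2,"z": 0,"roll": 0},
  {"gripper": 0,"x": -5,"y": -2,"z": 0,"roll": 0},
  {"gripper": 0,"x": -5,"y": -2,"z": 0,"roll": 0},
  {"gripper": 0,"x": -5,"y": -2,"z": 0,"roll": 0},
])

```text
time_s: 4.35
eef_pos: [0.471, 0.0466, 0.3872]
eef_rot: [0.0, 0.85, -0.527, -0.001]
wrist_force: [1.3, 0.2, -0.2]
opening: 0.191
```

Call:
move_arm([
  {"gripper": 0,"x": -5,"y": -2,"z": 0,"roll": 0},
  {"gripper": 0,"x": -5,"y": -2,"z": 0,"roll": 0},
  {"gripper": 0,"x": -3.2,"y": -1.6,"z": 0,"roll": 0},
  {"gripper": 0,"x": -1.5,"y": -0.75,"z": 0,"roll": 0},
  {"gripper": 0,"x": 0,"y": 0,"z": 0,"roll": 0},
])

```text
time_s: 4.97
eef_pos: [0.4629, 0.2052, 0.3877]
eef_rot: [0.001, 0.851, -0.526, -0.001]
wrist_force: [-0.5, -0.6, -0.8]
opening: 0.191
```

```bash
python3 - <<'E'
from h import *
s=shot("side","side3"); c=shot("top","top3"); st()
cv2.imwrite("pics/c4.png",np.hstack([cv2.resize(s["img"][90:240,140:270],None,fx=4,fy=4)[:,:,::-1],cv2.resize(c["img"][150:260,140:200],(280,600))[:,:,::-1]])[:600,:800])
go([.4633,.2048,.389])
for z in(.126,.092): print(proj(s,[.4626,.2046,z]))
E
```

```text
time_s 5.075
eef_pos [0.4632 0.204  0.388 ]
eef_rot [ 0.0006  0.8501 -0.5267 -0.0003]
wrist_force [-0.5027  0.2129 -0.641 ]
opening 0.19344969492365824
tool shift cm [-0.0683 -0.0446 -0.0961] yaw -63.56468658507962  tilt [-0.0012 -0.0008]
(np.float64(188.5034157474118), np.float64(173.270703061038))
(np.float64(189.82792749830523), np.float64(186.44623860322568))
```

View pics/c4.png

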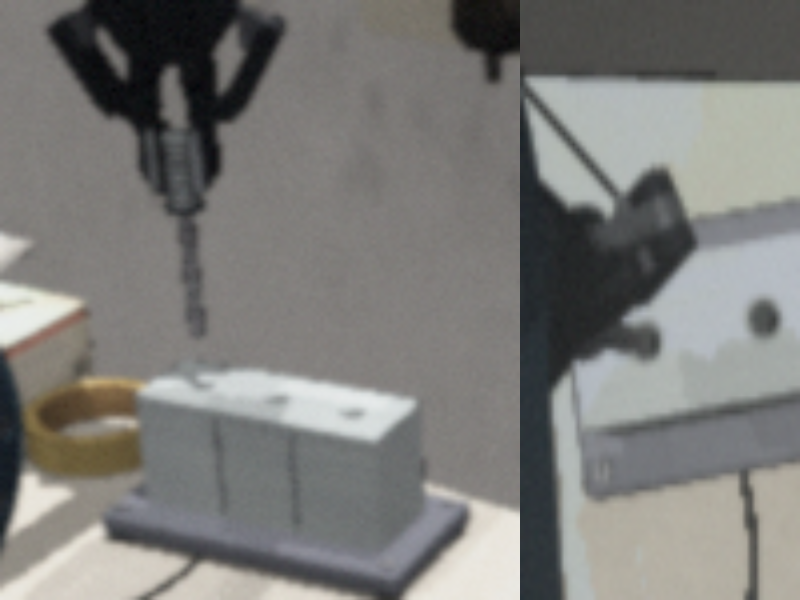

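Side view: the tip is at about (189,173) and the mouth of well 1 at about (190,185), against a prediction of (189.5,186.4). The top crop is consistent with that. I'll lower gently into the mouth.

Call:
move_arm([
  {"gripper": 0,"x": 0,"y": 0,"z": 1.2,"roll": 0},
  {"gripper": 0,"x": 0,"y": 0,"z": 1.0,"roll": 0},
  {"gripper": 0,"x": 0,"y": 0,"z": 0.5,"roll": 0},
  {"gripper": 0,"x": 0,"y": 0,"z": 0.4,"roll": 0},
  {"gripper": 0,"x": 0,"y": 0,"z": 0.4,"roll": 0},
])

```text
time_s: 5.7
eef_pos: [0.4633, 0.2048, 0.3536]
eef_rot: [-0.0, 0.85, -0.527, 0.0]
wrist_force: [0.1, 0.7, -0.6]
opening: 0.191
```

Call:
move_arm([
  {"gripper": 0,"x": 0,"y": 0,"z": 0.4,"roll": 0},
  {"gripper": 0,"x": 0,"y": 0,"z": 0,"roll": 0},
])

```text
time_s: 5.95
eef_pos: [0.4631, 0.2049, 0.3495]
eef_rot: [0.0, 0.85, -0.526, -0.0]
wrist_force: [0.4, -0.8, -0.7]
opening: 0.192
```

It is 8 mm in with no force. I'll continue down.

Call:
move_arm([
  {"gripper": 0,"x": 0,"y": 0,"z": 0.4,"roll": 0},
  {"gripper": 0,"x": 0,"y": 0,"z": 0.4,"roll": 0},
  {"gripper": 0,"x": 0,"y": 0,"z": 0.4,"roll": 0},
  {"gripper": 0,"x": 0,"y": 0,"z": 0.3,"roll": 0},
  {"gripper": 0,"x": 0,"y": 0,"z": 0.2,"roll": 0},
])

```text
time_s: 6.58
eef_pos: [0.4632, 0.2048, 0.3325]
eef_rot: [-0.0, 0.85, -0.527, 0.0]
wrist_force: [0.3, -0.4, -0.9]
opening: 0.196
```

Tip depth is about 25 mm. From here I'll take 5 mm per call at most.

Call:
move_arm([
  {"gripper": 0,"x": 0,"y": 0,"z": 0.2,"roll": 0},
  {"gripper": 0,"x": 0,"y": 0,"z": 0.2,"roll": 0},
  {"gripper": 0,"x": 0,"y": 0,"z": 0.1,"roll": 0},
])

```text
time_s: 6.95
eef_pos: [0.4632, 0.2048, 0.3276]
eef_rot: [-0.0, 0.85, -0.527, 0.0]
wrist_force: [0.9, 1.0, -0.8]
opening: 0.194
```

Call:
move_arm([
  {"gripper": 0,"x": 0,"y": 0,"z": 0.2,"roll": 0},
  {"gripper": 0,"x": 0,"y": 0,"z": 0.2,"roll": 0},
  {"gripper": 0,"x": 0,"y": 0,"z": 0.1,"roll": 0},
])

```text
time_s: 7.32
eef_pos: [0.4632, 0.2048, 0.3226]
eef_rot: [-0.0, 0.85, -0.527, -0.0]
wrist_force: [1.4, -0.1, -0.1]
opening: 0.193
```

Call:
move_arm([
  {"gripper": 0,"x": 0,"y": 0,"z": 0.2,"roll": 0},
  {"gripper": 0,"x": 0,"y": 0,"z": 0.2,"roll": 0},
  {"gripper": 0,"x": 0,"y": 0,"z": 0.1,"roll": 0},
])

```text
time_s: 7.7
eef_pos: [0.4632, 0.2048, 0.3176]
eef_rot: [-0.0, 0.85, -0.527, 0.0]
wrist_force: [0.7, 0.2, -0.4]
opening: 0.192
```

Call:
move_arm([
  {"gripper": 0,"x": 0,"y": 0,"z": 0.2,"roll": 0},
  {"gripper": 0,"x": 0,"y": 0,"z": 0.2,"roll": 0},
  {"gripper": 0,"x": 0,"y": 0,"z": 0.1,"roll": 0},
])

```text
time_s: 8.07
eef_pos: [0.4634, 0.2049, 0.3132]
eef_rot: [-0.0, 0.85, -0.526, 0.0]
wrist_force: [-0.7, -0.2, 5.6]
opening: 0.189
```

Bottom felt in well 1: +6 N, with first touch at a TCP z of about 0.315, so roughly 42 mm deep. I'll hold briefly, lift out and go to well 2.

Call:
move_arm([
  {"gripper": 0,"x": 0,"y": 0,"z": 0,"roll": 0},
  {"gripper": 0,"x": 0,"y": 0,"z": -1.5,"roll": 0},
  {"gripper": 0,"x": 0,"y": 0,"z": -2,"roll": 0},
  {"gripper": 0,"x": 0,"y": 0,"z": -2.5,"roll": 0},
  {"gripper": 0,"x": 0,"y": 0,"z": 0,"roll": 0},
])

```text
time_s: 8.7
eef_pos: [0.4637, 0.2049, 0.3749]
eef_rot: [-0.001, 0.85, -0.526, 0.002]
wrist_force: [0.1, 0.2, -0.7]
opening: 0.194
```

Call:
move_arm([
  {"gripper": 0,"x": 1.6,"y": 0.46,"z": 0,"roll": 0},
  {"gripper": 0,"x": 1.6,"y": 0.46,"z": 0,"roll": 0},
  {"gripper": 0,"x": 1.6,"y": 0.46,"z": 0,"roll": 0},
  {"gripper": 0,"x": 0,"y": 0,"z": 0,"roll": 0},
  {"gripper": 0,"x": 0,"y": 0,"z": 0,"roll": 0},
])

```text
time_s: 9.32
eef_pos: [0.4723, 0.1554, 0.3725]
eef_rot: [-0.0, 0.85, -0.527, -0.0]
wrist_force: [0.3, -0.0, 0.1]
opening: 0.193
```

Call:
move_arm([
  {"gripper": 0,"x": 0,"y": 0,"z": 0.8,"roll": 0},
  {"gripper": 0,"x": 0,"y": 0,"z": 0.4,"roll": 0},
  {"gripper": 0,"x": 0,"y": 0,"z": 0.4,"roll": 0},
  {"gripper": 0,"x": 0,"y": 0,"z": 0.4,"roll": 0},
  {"gripper": 0,"x": 0,"y": 0,"z": 0.4,"roll": 0},
])

```text
time_s: 9.95
eef_pos: [0.4722, 0.1558, 0.3484]
eef_rot: [-0.0, 0.85, -0.526, 0.0]
wrist_force: [-0.0, 0.5, -0.7]
opening: 0.19
```

In well 2, 9 mm deep and free.

Call:
move_arm([
  {"gripper": 0,"x": 0,"y": 0,"z": 0.4,"roll": 0},
  {"gripper": 0,"x": 0,"y": 0,"z": 0.4,"roll": 0},
  {"gripper": 0,"x": 0,"y": 0,"z": 0.4,"roll": 0},
  {"gripper": 0,"x": 0,"y": 0,"z": 0.3,"roll": 0},
  {"gripper": 0,"x": 0,"y": 0,"z": 0.1,"roll": 0},
])

```text
time_s: 10.58
eef_pos: [0.4722, 0.1557, 0.3325]
eef_rot: [0.0, 0.85, -0.527, -0.0]
wrist_force: [-0.2, -0.5, -0.8]
opening: 0.193
```

Call:
move_arm([
  {"gripper": 0,"x": 0,"y": 0,"z": 0.2,"roll": 0},
  {"gripper": 0,"x": 0,"y": 0,"z": 0.2,"roll": 0},
  {"gripper": 0,"x": 0,"y": 0,"z": 0.1,"roll": 0},
])

```text
time_s: 10.95
eef_pos: [0.4722, 0.1557, 0.3276]
eef_rot: [0.0, 0.85, -0.527, -0.0]
wrist_force: [0.2, -0.3, 0.1]
opening: 0.192
```

Call:
move_arm([
  {"gripper": 0,"x": 0,"y": 0,"z": 0.2,"roll": 0},
  {"gripper": 0,"x": 0,"y": 0,"z": 0.2,"roll": 0},
  {"gripper": 0,"x": 0,"y": 0,"z": 0.1,"roll": 0},
])

```text
time_s: 11.32
eef_pos: [0.4722, 0.1557, 0.3225]
eef_rot: [0.0, 0.85, -0.527, -0.0]
wrist_force: [0.3, -0.3, -0.7]
opening: 0.193
```

Call:
move_arm([
  {"gripper": 0,"x": 0,"y": 0,"z": 0.2,"roll": 0},
  {"gripper": 0,"x": 0,"y": 0,"z": 0.2,"roll": 0},
  {"gripper": 0,"x": 0,"y": 0,"z": 0.1,"roll": 0},
])

```text
time_s: 11.7
eef_pos: [0.4722, 0.1557, 0.3175]
eef_rot: [0.0, 0.85, -0.527, -0.0]
wrist_force: [-0.0, -0.4, -1.5]
opening: 0.191
```

Call:
move_arm([
  {"gripper": 0,"x": 0,"y": 0,"z": 0.2,"roll": 0},
  {"gripper": 0,"x": 0,"y": 0,"z": 0.2,"roll": 0},
  {"gripper": 0,"x": 0,"y": 0,"z": 0.1,"roll": 0},
])

```text
time_s: 12.08
eef_pos: [0.4722, 0.1557, 0.3125]
eef_rot: [0.0, 0.85, -0.527, -0.0]
wrist_force: [-0.8, -0.1, -0.8]
opening: 0.193
```

Call:
move_arm([
  {"gripper": 0,"x": 0,"y": 0,"z": 0.2,"roll": 0},
  {"gripper": 0,"x": 0,"y": 0,"z": 0.2,"roll": 0},
  {"gripper": 0,"x": 0,"y": 0,"z": 0.1,"roll": 0},
])

```text
time_s: 12.45
eef_pos: [0.4722, 0.1557, 0.3075]
eef_rot: [0.0, 0.85, -0.527, -0.0]
wrist_force: [0.5, 0.6, -0.7]
opening: 0.194
```

Call:
move_arm([
  {"gripper": 0,"x": 0,"y": 0,"z": 0.2,"roll": 0},
  {"gripper": 0,"x": 0,"y": 0,"z": 0.2,"roll": 0},
  {"gripper": 0,"x": 0,"y": 0,"z": 0.1,"roll": 0},
])

```text
time_s: 12.82
eef_pos: [0.4723, 0.1557, 0.3029]
eef_rot: [-0.0, 0.85, -0.527, 0.0]
wrist_force: [-0.6, 0.2, 3.0]
opening: 0.195
```

Bottom of well 2: touch at a TCP z of about 0.304, so roughly 53.5 mm deep. Now hold, lift 7 cm and go to well 3.

Call:
move_arm([
  {"gripper": 0,"x": 0,"y": 0,"z": 0.05,"roll": 0},
  {"gripper": 0,"x": 0,"y": 0,"z": 0,"roll": 0},
  {"gripper": 0,"x": 0,"y": 0,"z": -1.5,"roll": 0},
  {"gripper": 0,"x": 0,"y": 0,"z": -2.5,"roll": 0},
  {"gripper": 0,"x": 0,"y": 0,"z": -3,"roll": 0},
])

```text
time_s: 13.45
eef_pos: [0.4719, 0.1556, 0.3731]
eef_rot: [0.0, 0.85, -0.527, -0.0]
wrist_force: [0.1, -0.1, -0.6]
opening: 0.191
```

Call:
move_arm([
  {"gripper": 0,"x": 0,"y": 0,"z": 0,"roll": 0},
  {"gripper": 0,"x": 1.6,"y": 0.46,"z": 0,"roll": 0},
  {"gripper": 0,"x": 1.6,"y": 0.46,"z": 0,"roll": 0},
  {"gripper": 0,"x": 1.6,"y": 0.46,"z": 0,"roll": 0},
  {"gripper": 0,"x": 0,"y": 0,"z": 0,"roll": 0},
])

```text
time_s: 14.08
eef_pos: [0.4815, 0.105, 0.3717]
eef_rot: [0.0, 0.849, -0.528, -0.0]
wrist_force: [-0.0, -0.4, -0.1]
opening: 0.19
```

Call:
move_arm([
  {"gripper": 0,"x": 0,"y": 0,"z": 0.8,"roll": 0},
  {"gripper": 0,"x": 0,"y": 0,"z": 0.4,"roll": 0},
  {"gripper": 0,"x": 0,"y": 0,"z": 0.4,"roll": 0},
  {"gripper": 0,"x": 0,"y": 0,"z": 0.4,"roll": 0},
  {"gripper": 0,"x": 0,"y": 0,"z": 0.4,"roll": 0},
])

```text
time_s: 14.7
eef_pos: [0.4812, 0.1067, 0.3479]
eef_rot: [-0.0, 0.85, -0.526, 0.0]
wrist_force: [-0.2, 0.1, -1.8]
opening: 0.193
```

Call:
move_arm([
  {"gripper": 0,"x": 0,"y": 0,"z": 0.4,"roll": 0},
  {"gripper": 0,"x": 0,"y": 0,"z": 0.4,"roll": 0},
  {"gripper": 0,"x": 0,"y": 0,"z": 0.4,"roll": 0},
  {"gripper": 0,"x": 0,"y": 0,"z": 0.3,"roll": 0},
  {"gripper": 0,"x": 0,"y": 0,"z": 0,"roll": 0},
])

```text
time_s: 15.32
eef_pos: [0.4812, 0.1066, 0.3329]
eef_rot: [0.0, 0.85, -0.527, -0.0]
wrist_force: [-0.5, 0.5, -1.6]
opening: 0.193
```

Call:
move_arm([
  {"gripper": 0,"x": 0,"y": 0,"z": 0.2,"roll": 0},
  {"gripper": 0,"x": 0,"y": 0,"z": 0.2,"roll": 0},
  {"gripper": 0,"x": 0,"y": 0,"z": 0.1,"roll": 0},
])

```text
time_s: 15.7
eef_pos: [0.4814, 0.1066, 0.3284]
eef_rot: [-0.0, 0.85, -0.527, 0.0]
wrist_force: [-0.5, 0.1, 3.0]
opening: 0.19
```

Call:
move_arm([
  {"gripper": 0,"x": 0,"y": 0,"z": 0.1,"roll": 0},
  {"gripper": 0,"x": 0,"y": 0,"z": 0.05,"roll": 0},
  {"gripper": 0,"x": 0,"y": 0,"z": 0,"roll": 0},
])

```text
time_s: 16.08
eef_pos: [0.4815, 0.1066, 0.3273]
eef_rot: [-0.0, 0.85, -0.527, 0.0]
wrist_force: [-0.7, 0.8, 5.8]
opening: 0.194
```

The force rises at the buffer's rate, so this is the bottom: well 3 is about 28 mm deep and well 2 is the deepest. I'll go back to well 2.

Call:
move_arm([
  {"gripper": 0,"x": 0,"y": 0,"z": -1,"roll": 0},
  {"gripper": 0,"x": 0,"y": 0,"z": -1.6,"roll": 0},
  {"gripper": 0,"x": 0,"y": 0,"z": -2,"roll": 0},
  {"gripper": 0,"x": 0,"y": 0,"z": 0,"roll": 0},
  {"gripper": 0,"x": -1.6,"y": -0.46,"z": 0,"roll": 0},
])

```text
time_s: 16.7
eef_pos: [0.4781, 0.1229, 0.3724]
eef_rot: [0.0, 0.85, -0.527, -0.0]
wrist_force: [0.4, -0.9, -0.2]
opening: 0.195
```

Call:
move_arm([
  {"gripper": 0,"x": -1.6,"y": -0.46,"z": 0,"roll": 0},
  {"gripper": 0,"x": -1.6,"y": -0.46,"z": 0,"roll": 0},
  {"gripper": 0,"x": 0,"y": 0,"z": 0,"roll": 0},
  {"gripper": 0,"x": 0,"y": 0,"z": 0,"roll": 0},
])

```text
time_s: 17.2
eef_pos: [0.4721, 0.1559, 0.3725]
eef_rot: [0.0, 0.85, -0.526, -0.0]
wrist_force: [-0.6, -0.2, -0.5]
opening: 0.192
```

Call:
move_arm([
  {"gripper": 0,"x": 0,"y": 0,"z": 0.8,"roll": 0},
  {"gripper": 0,"x": 0,"y": 0,"z": 0.4,"roll": 0},
  {"gripper": 0,"x": 0,"y": 0,"z": 0.4,"roll": 0},
  {"gripper": 0,"x": 0,"y": 0,"z": 0.4,"roll": 0},
  {"gripper": 0,"x": 0,"y": 0,"z": 0.4,"roll": 0},
])

```text
time_s: 17.82
eef_pos: [0.4723, 0.1556, 0.3484]
eef_rot: [0.0, 0.85, -0.527, -0.0]
wrist_force: [-1.1, 0.3, -1.4]
opening: 0.19
```

Call:
move_arm([
  {"gripper": 0,"x": 0,"y": 0,"z": 0.8,"roll": 0},
  {"gripper": 0,"x": 0,"y": 0,"z": 0.8,"roll": 0},
  {"gripper": 0,"x": 0,"y": 0,"z": 0.8,"roll": 0},
  {"gripper": 0,"x": 0,"y": 0,"z": 0.8,"roll": 0},
  {"gripper": 0,"x": 0,"y": 0,"z": 0.6,"roll": 0},
])

```text
time_s: 18.45
eef_pos: [0.4722, 0.1557, 0.3101]
eef_rot: [0.0, 0.85, -0.527, -0.0]
wrist_force: [1.2, -0.5, -0.9]
opening: 0.192
```

Call:
move_arm([
  {"gripper": 0,"x": 0,"y": 0,"z": 0.3,"roll": 0},
  {"gripper": 0,"x": 0,"y": 0,"z": 0.2,"roll": 0},
  {"gripper": 0,"x": 0,"y": 0,"z": 0.2,"roll": 0},
  {"gripper": 0,"x": 0,"y": 0,"z": 0,"roll": 0},
])

```text
time_s: 18.95
eef_pos: [0.4723, 0.1557, 0.3038]
eef_rot: [-0.0, 0.85, -0.527, 0.0]
wrist_force: [-0.2, -0.1, 1.0]
opening: 0.196
```

Light contact on the bottom. I'll release, then withdraw straight up.

Call:
move_arm([
  {"gripper": 26,"x": 0,"y": 0,"z": 0,"roll": 0},
  {"gripper": 40,"x": 0,"y": 0,"z": 0,"roll": 0},
  {"gripper": 70,"x": 0,"y": 0,"z": 0,"roll": 0},
  {"gripper": 100,"x": 0,"y": 0,"z": 0,"roll": 0},
  {"gripper": 100,"x": 0,"y": 0,"z": 0,"roll": 0},
])

```text
time_s: 19.58
eef_pos: [0.4722, 0.1557, 0.3037]
eef_rot: [-0.0, 0.85, -0.526, 0.0]
wrist_force: [-0.5, 0.3, -0.4]
opening: 0.994
```

Call:
move_arm([
  {"gripper": 100,"x": 0,"y": 0,"z": -1,"roll": 0},
  {"gripper": 100,"x": 0,"y": 0,"z": -2,"roll": 0},
  {"gripper": 100,"x": 0,"y": 0,"z": -3,"roll": 0},
  {"gripper": 100,"x": 0,"y": 0,"z": -4,"roll": 0},
  {"gripper": 100,"x": 0,"y": 0,"z": 0,"roll": 0},
])

```text
time_s: 20.2
eef_pos: [0.4733, 0.1558, 0.4081]
eef_rot: [-0.002, 0.85, -0.526, 0.003]
wrist_force: [0.6, 0.5, 0.8]
opening: 1.003
```

```bash
python3 - <<'E'
from h import *
s=shot("side","side9"); st()
cv2.imwrite("pics/c9.png",cv2.resize(s["img"][90:280,150:400],None,fx=3,fy=3)[:,:,::-1])
for z in(.166,.124,.120): print(proj(s,[.4715,.157,z]))
E
```

```text
time_s 20.25
eef_pos [0.4726 0.1558 0.4059]
eef_rot [-0.0013  0.8502 -0.5265  0.0017]
wrist_force [ 0.0345  0.3723 -0.2755]
opening 0.9957840816149238
(np.float64(205.19124991905647), np.float64(160.30934084190005))
(np.float64(206.6072662190495), np.float64(177.21541270555588))
(np.float64(206.73980074453993), np.float64(178.79776610951595))
```

View pics/c9.png

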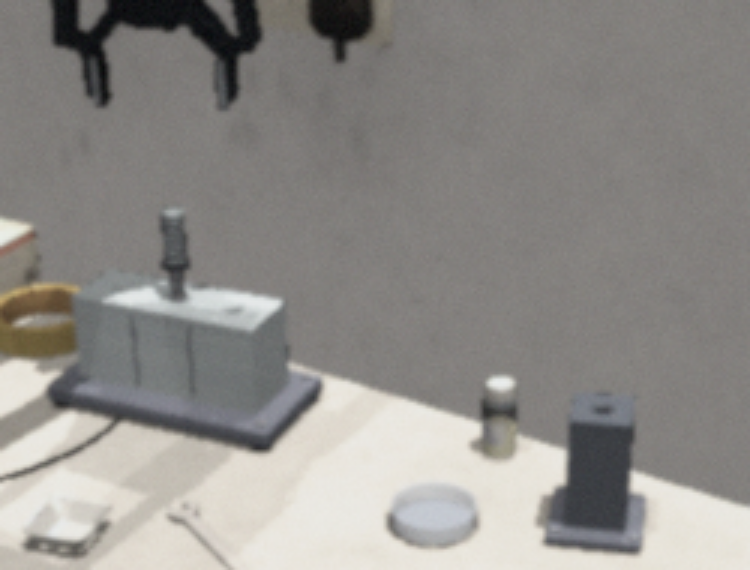

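The rod stands upright in the middle well. Its handle top is at about (208,161), against (205,160) predicted for a 52 mm depth, and the gripper is clear. The vial and dish look unmoved. Handing in.

```bash
python3 -c "
from bench import ctrl
print(ctrl.hand_in())"
```

```text
the job is handed in; nothing more can be done
None
```

I sounded all three wells from left to right and left the rod standing released in the middle well, the deepest. The job is handed in, at about 20 s on the robot's clock, well under the 58 s limit.

| Well | Depth (approx.) | Highest vertical wrist-force reading at the bottom |
|---|---|---|
| Left (well_1) | 42 mm | 5.6 N |
| Middle (well_2) | 53.5 mm | 3.0 N |
| Right (well_3) | 28 mm | 5.8 N |

These are upward force readings with no correction for a resting value of about −0.7 N. I pressed the right well a further 1.1 mm and the force rose by about 2.8 N, which matches the rubber buffer.

**Final checks:**
- **Placing:** the second lowering into the middle well met the bottom at the same height as before, with about 1 N, and I released it there. The last side picture shows the rod upright in that well with the gripper open and clear above it.
- **Bystanders:** the vial and dish look unmoved. I compared them by eye only.

**Refusals and disagreements:**
- My first two move calls were refused because some fields were missing, and nothing moved.
- My side-view measurement of the wells was unusable, up to about 24 mm off the top view. I used the top-view positions instead.
- The side view showed the rod and the wells up to about 3 px (several mm) from the predicted positions. I put this down mainly to calibration, since the rod entered every well without noticeable side force.

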